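Hang the castor wheel behind the keeper flap

TASK

Take the wheel with the orange tread band out of the wooden cradle and thread it onto the level steel peg of the green rack. Push it along the peg through the red sprung keeper flap until the flap has sprung fully up again behind it, and leave the wheel hanging there. Leave the other wheels and everything else on the table where they are.

Things in the scene. Friction and masses are not known exactly. Their poses are not given: they have to be found in the camera images.
- wheel_orange: The cream plastic wheel to hang, with an orange band round its tread. 100 mm in diameter, 36 mm wide, about 0.25 kg, straight 24 mm bore. Origin at its centre; its x axis is the axle. It stands on edge in the cradle, axle level, origin 61 mm above the table, its flat faces free to be gripped from above across the 36 mm width. Same either way round and at any turn about the axle.
- wheel_blue: An identical wheel with a blue tread band, also in the cradle. Stays there.
- wheel_black: An identical wheel with a black tread band, also in the cradle. Stays there.
- cradle: Fixed plywood cradle, 90 x 336 mm, 12 mm thick, with 12 mm high dark chocks on top. Origin at the centre of its underside. Three stalls at -108, 0 and +108 mm along its y hold a wheel each, axles along its x; which wheel is in which stall varies.
- rack: Fixed green rack. Origin on the table under the face of the brass collar at the peg's root. The level steel peg (14 mm in diameter, axis 135 mm up) runs from the collar along -x to a round tip at x = -162 mm. The collar (30 mm in diameter, x 0 to 12) stops the wheel; a post (30 mm wide, 142 mm high) stands behind at x 45 to 70. Base plate 12 mm high, x -135 to 85, y -55 to 55.
- peg_tip (a point): The very tip of the peg, on its axis, 135 mm above the table.
- peg_root (a point): The middle of the collar's face at the root of the peg, on the peg's axis.
- keeper (a joint): Red flap, rad; 32 mm wide, hinged across the rack at x = -115 mm, 30 mm up. 0: upright, top 102 mm up, 17 mm above the underside of a wheel centred on the peg. Folds only inwards (positive, to 1.3) on a soft spring (0.5 to 2 N), under the passing wheel at about 0.8; springs up behind it once the wheel's centre is under 40 mm from the collar's face (18: against the collar).
- keeper_top (a point): Middle of the keeper flap's top edge, 72 mm from its hinge.
- small_wheel_a: A small cream plastic wheel lying flat, 68 mm across, 30 mm high; origin at the centre of its underside. A bystander.
- small_wheel_b: A small cream plastic wheel lying flat, 68 mm across, 30 mm high; origin at the centre of its underside. A bystander.
- small_wheel_c: A small cream plastic wheel lying flat, 68 mm across, 30 mm high; origin at the centre of its underside. A bystander.
- paddle: Flat wooden paddle, 180 mm long, 14 mm thick, with a dark handle; origin under its middle. A bystander.
- brush: Hand brush lying on the table. A bystander.
- spool: Blue plastic spool standing upright, 80 mm across, 70 mm high; origin at the centre of its underside. A bystander.
Mind the look-alikes: they are no part of the job. What is shaped like the wheel_orange but pink, purple or turquoise is not meant.

How it is judged:
By the outcome, as a careful person would: the job done as asked, in the order asked, and still so for the second after the job is handed in, with the robot touching nothing.
It also fails if it takes over 43 s, if anything falls off the work surface, if the arm or the gripper's body presses on something with over 40 N, if the wrist force passes 120 N, or if a joint passes its speed limit or range.

ROBOT

A 6-joint arm with a two-finger parallel gripper is mounted at the origin on the work surface. World frame = base frame: x ahead of the robot, y to its left, z up, the work surface at z = 0. Lengths are in mm, angles in rad, forces in N, time in s.
With the tool pointing down it reaches from about 275 to 750 mm from the base axis. Payload 10.2 kg.
Tool frame: the origin (TCP) lies on the centre line of the jaws, within the pads' length; the fingertips stand 14 mm ahead of it and the grasp point (between the pads) lies 5 mm behind it; z points along the fingers, y is the direction in which the jaws open and shut (so a half turn about z gives the same grasp; the last joint's range is limited). The gripper opens to 88 mm and grips with 3 to 60 N. Pads are 18 mm wide; open, the fingers measure 123 mm over their backs; the gripper's body (75 mm by 187 mm) begins 45 mm behind the grasp point.
Start: joints at [-1.332, 0.313, 1.498, -0, 1.331, -0.223], TCP at [233.908, -470.02, 252.72] pointing down, gripper open.
Joint ranges: [-2.94, 2.94], [-0.97, 2.17], [0.19, 2.56], [-1.23, 4.37], [0.02, 3.11], [-2.88, 2.88]. Speed limits (rad/s): [2.39, 2.39, 3.01, 3.14, 3.14, 3.14].

INTERFACE

Orientations are given as a unit quaternion [x, y, z, w].
In Python, from rig import ctrl, claw, kin, viewer, job gives the robot as it stands. Calls block until the motion is done:
- ctrl.move_pose(position, orientation): joint-space move of the TCP to a pose.
- ctrl.servo_line(position, rotation=None, feed=150, f_stop=None): straight line of the TCP; rotation=None keeps the orientation; feed is the mean speed in mm/s. With f_stop (N) it stops when the force on the tool has changed by that much, and returns True; else False.
- ctrl.movej(angles): joint-space move.
- claw.command_gripper(opening, effort=None): opening from 0.0 (shut) to 1.0 (fully open); effort is the grip in N (None keeps the last); returns when the fingers have stopped.
- ctrl.wait(seconds).
- kin.inverse_kinematics(position, orientation): joint angles nearest the present ones, or None.
- viewer.camera(name): name is "scene" or "side" or "wrist"; returns a dict with "color" (480x640x3 uint8, red, green, blue), "depth" (480x640 float32, mm along the optical axis (not along the pixel's ray), 0 where there is no reading), "mtx" (3x3 intrinsics, pixels), "eye" and "rotation" of the camera in the world; the wrist camera has in their place "hand_eye" (4x4, takes a point from camera to tool coordinates, whose origin is the TCP and whose axes are the flange's). Camera axes: x right, y down, z forward; pixel columns grow to the right and rows downward; lengths in mm; the calibration is good to about 2 mm. A picture is of the moment at which its call begins: read the wrist's pose just before it.
A pose or a line that the arm cannot do raises ctrl.PlanningError and nothing moves.
- job.hand_in(): hands the job in, once; it reports no verdict.
Readings, each from a call of its own:
- ctrl.read_time_s(): time.
- ctrl.read_joint_positions(): joint angles.
- ctrl.read_dq(): joint speeds.
- ctrl.read_tau(): joint torques, N m.
- ctrl.read_tcp_pos(): TCP position.
- ctrl.read_eef_rot(): TCP orientation.
- ctrl.read_force(): force on the tool from outside, world axes, zero at the start.
- ctrl.read_torque(): the same for the moment, N m.
- ctrl.read_gripper_width(): opening from 0.0 (shut) to 1.0 (fully open).
Only numpy, scipy, OpenCV 4.12 (cv2) and the standard library are available. Lean on these libraries where they do the work, as an engineer would, in place of code of your own. Each camera call takes 0.05 s, during which the arm holds its last target.

## Working session

There is one attempt and no reset: what is moved stays moved. The work goes in short steps, each a Python script; the robot and the scene stay as the last script left them, time stands still between calls to the robot, and variables do not carry over. Pictures are saved under pics/ and viewed, and the job is handed in when it is done.

```bash
ls; mkdir -p pics; python3 - <<'E'
from rig import ctrl, claw, kin, viewer, job
import cv2,numpy as np
for n in("scene","side"):
    c=viewer.camera(n); cv2.imwrite(f"pics/{n}0.png",c["color"][:,:,::-1]); np.savez(f"{n}0.npz",**c)
    print(n,c["mtx"],c["eye"],c["rotation"])
print(ctrl.read_time_s(),ctrl.read_eef_rot())
E
```

```text
pics
scene [[437.79833086   0.         317.83708823]
 [  0.         437.79833086 244.69953473]
 [  0.           0.           1.        ]] [ 826.51337183  588.1681081  1137.2711664 ] [ 0.21931169  0.93317309 -0.27646568 -0.06824292]
side [[517.99375189   0.         312.07604949]
 [  0.         517.99375189 241.52559291]
 [  0.           0.           1.        ]] [ 449.47184226 1051.60086096  938.86958282] [-0.02433445  0.89903034 -0.43674791  0.02008835]
0.1 [ 9.73462422e-01  2.28846264e-01  3.90164322e-06 -5.48736798e-04]
```

View pics/scene0.png

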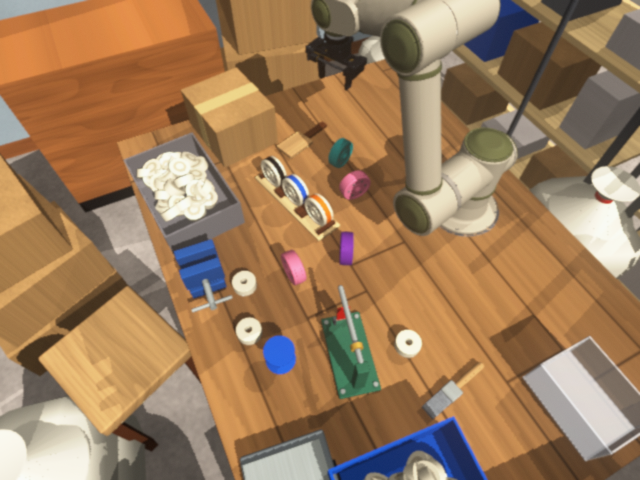

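View pics/side0.png

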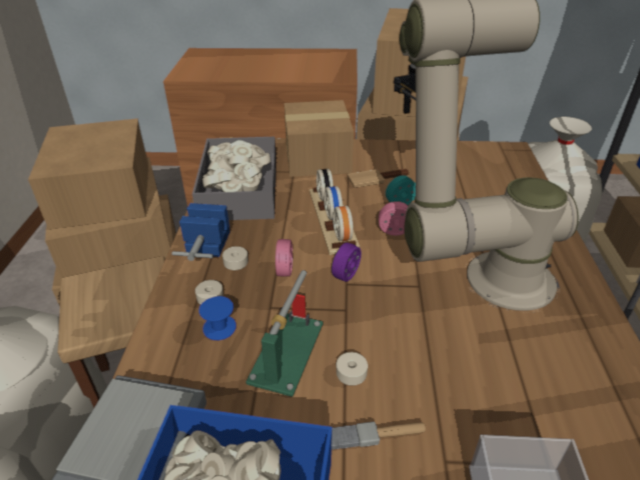

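The scene view shows the orange wheel in the near stall at (318,208), peg tip at (342,289), collar at (356,346) and keeper at (341,313). In the side view they are at (343,223), (303,275), (281,322) and (299,305). A purple wheel and a pink one stand off the peg tip.

```bash
cat > h.py <<'E'
import cv2,numpy as np
from scipy.spatial.transform import Rotation as R
def load(n): return dict(np.load(n))
def cloud(c):
    K=c["mtx"];d=c["depth"];v,u=np.mgrid[:480,:640]
    p=np.stack([(u-K[0,2])/K[0,0]*d,(v-K[1,2])/K[1,1]*d,d],-1)
    P=p@R.from_quat(c["rotation"]).as_matrix().T+c["eye"]; P[d<=0]=np.nan
    return P
def ray(c,u,v):
    K=c["mtx"];r=R.from_quat(c["rotation"]).as_matrix()@np.array([(u-K[0,2])/K[0,0],(v-K[1,2])/K[1,1],1.]);return c["eye"],r/np.linalg.norm(r)
def onz(c,u,v,z):
    e,r=ray(c,u,v);return e+r*(z-e[2])/r[2]
def tri(c1,p1,c2,p2):
    e1,r1=ray(c1,*p1);e2,r2=ray(c2,*p2)
    t=np.linalg.lstsq(np.stack([r1,-r2],1),e2-e1,rcond=None)[0]
    a=e1+t[0]*r1;b=e2+t[1]*r2;return (a+b)/2,np.linalg.norm(a-b)
def mask(c,h0,h1,smin=120,vmin=60):
    h=cv2.cvtColor(c["color"],cv2.COLOR_RGB2HSV)
    return (h[...,0]>=h0)&(h[...,0]<=h1)&(h[...,1]>=smin)&(h[...,2]>=vmin)
E
python3 - <<'E'
from h import *
np.set_printoptions(precision=1,suppress=True)
for n in("scene","side"):
    c=load(n+"0.npz");P=cloud(c)
    t=P[(abs(P[...,2])<30)&(P[...,0]>250)&(P[...,0]<700)]
    print(n,"table z",np.median(t[:,2]))
    for nm,m in(("orange",mask(c,8,16,190,150)),("red",mask(c,0,4,180,100)|mask(c,176,180,180,100)),("green",mask(c,60,85,100,30)),("brass",mask(c,17,28,130,120)),("blue",mask(c,105,120,180,100))):
        m=m&np.isfinite(P[...,2])&(P[...,2]>8)&(P[...,2]<180)
        k,l,s,ce=cv2.connectedComponentsWithStats(m.astype(np.uint8))
        for i in range(1,k):
            if s[i,4]>12:
                q=P[l==i]; print(nm,s[i],ce[i],np.median(q,0),np.percentile(q,5,0),np.percentile(q,95,0))
for n,b in(("scene",(230,140,420,410)),("side",(230,160,420,400))):
    im=cv2.imread(f"pics/{n}0.png")[b[1]:b[3],b[0]:b[2]]
    im=cv2.resize(im,None,fx=min(800/im.shape[1],600/im.shape[0]),fy=min(800/im.shape[1],600/im.shape[0]),interpolation=cv2.INTER_CUBIC);cv2.imwrite(f"pics/{n}0z.png",im);print(im.shape)
E
```

```text
scene table z 1.4481569477820813
orange [311 195  11   7  31] [316.3 197.8] [ 451.3 -159.6  111.1] [ 444.  -179.5  104.3] [ 457.4 -144.   114.2]
orange [324 209   7  14  34] [327.8 215.3] [ 437.4 -108.1   80.6] [ 430.1 -118.6   47.1] [ 442.2 -103.5   96.8]
red [337 308   8  11  68] [340.2 313.5] [553.6 188.3  67.1] [545.  186.2  41. ] [561.4 191.2  99.1]
green [330 139  18  24 129] [337.2 151.5] [ 298.  -327.2   81.6] [ 253.4 -350.5   56.7] [ 312.2 -313.   101.3]
green [349 144   3  11  16] [350.2 148.8] [ 227.6 -345.3   47. ] [ 220.9 -351.3   31.3] [ 232.2 -343.4   73.3]
green [341 153   6   5  19] [343.7 155.2] [ 255.  -336.6   41.1] [ 249.  -343.3   36.3] [ 272.1 -324.2   60.7]
green [ 330  320   50   78 1587] [353.  362.8] [577.8 320.   13.1] [517.5 206.8   9.7] [628.3 375.9 141.3]
brass [187  68  63  40 939] [218.   85.7] [ 551.7 -721.4  160.9] [ 464.4 -771.6  157.4] [ 645.6 -677.5  164.5]
brass [ 201   90   73   42 1230] [236.2 111.2] [ 546.4 -571.   161. ] [ 444.  -619.7  157.3] [ 634.3 -522.2  164.4]
brass [277 132  30  24 215] [290.6 141.9] [ 384.1 -502.6   15.2] [ 340.4 -52
[... 1773 characters left out ...]
.6  11.9] [533.2 318.1  10.5] [538.8 342.3  15.6]
green [261 372   8   4  14] [264.9 373.6] [604.8 364.3  32.3] [600.6 342.9  10.1] [617.9 365.6  40.1]
green [289 374   8   7  13] [292.8 377.4] [547.7 353.4  13.2] [541.9 346.   11.2] [555.2 360.   15.2]
brass [272 315  13  14  80] [278.7 319.8] [575.5 310.1 146.4] [565.3 300.7 133.2] [589.1 316.2 150.9]
blue [332 188   4  11  20] [333.9 192.6] [ 476.3 -237.7  109.1] [ 473.  -257.5  102.2] [ 482.7 -225.2  112.5]
blue [201 297  33  42 854] [217.  314.8] [736.7 218.9  69.3] [711.3 184.2   8.5] [767.7 242.4  73. ]
blue [ 139  406  191   74 3368] [257.6 431.6] [564.5 532.8  98.2] [469.7 513.8  30.3] [752.8 592.9 121.4]
(600, 422, 3)
(600, 475, 3)
```

View pics/scene0z.png

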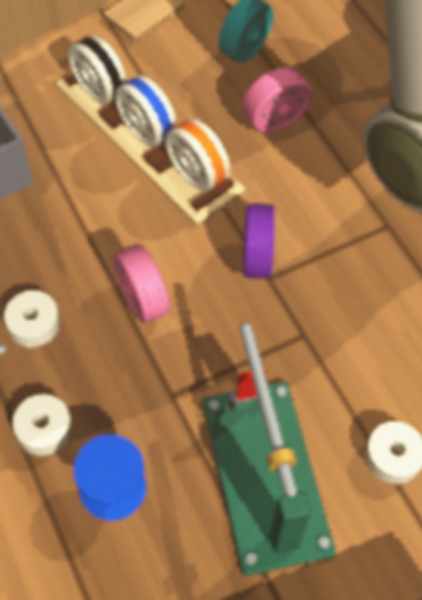

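View pics/side0z.png

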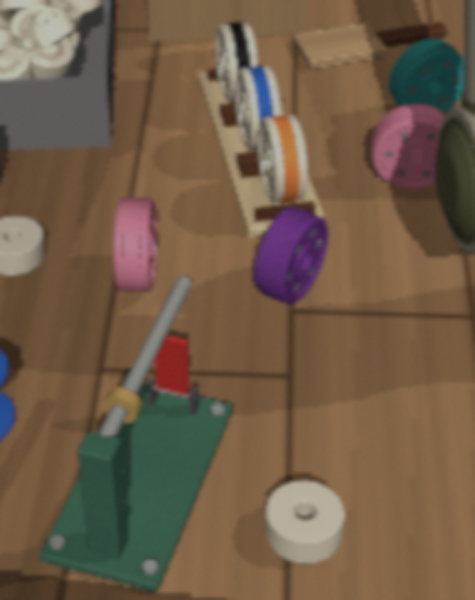

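```bash
python3 - <<'E'
from h import *
np.set_printoptions(precision=1,suppress=True)
a=load("scene0.npz");b=load("side0.npz")
print("tip",tri(a,(342,289),b,(303,275)), onz(a,342,289,139),onz(b,303,275,139))
print("collar",tri(a,(356,346),b,(279,320)))
for nm,h0,h1 in(("purple",130,155),("pink",156,176)):
  for n,c in(("scene",a),("side",b)):
    P=cloud(c);m=mask(c,h0,h1,80,60)&(P[...,2]>8)&(P[...,2]<180)
    k,l,s,ce=cv2.connectedComponentsWithStats(m.astype(np.uint8))
    for i in range(1,k):
        if s[i,4]>30:q=P[l==i];print(nm,n,ce[i],np.median(q,0),np.percentile(q,3,0),np.percentile(q,97,0))
E
```

```text
tip (array([536.1, 157.1, 136.2]), np.float64(3.4647025016794264)) [535.3 157.2 139. ] [537.1 161.8 139. ]
collar (array([577. , 304.8, 138.7]), np.float64(0.37115773964370846))
purple scene [346.1 248.2] [448.   27.4  90.3] [419.9 -15.6  47. ] [469.6  51.3 102. ]
purple side [345.8 261.4] [438.3  27.2  69.5] [404.5 -19.5  15.6] [468.4  53.8  99.9]
pink scene [353.3 183.8] [ 305.1 -184.7   75.4] [ 259.2 -210.1   16.6] [ 340.7 -178.8  101.4]
pink scene [293.7 267.3] [608.1  13.   86. ] [587.2 -31.4  29.2] [620.6  42.8 100.4]
pink side [392.6 217.5] [ 302.8 -182.8   63.6] [ 272.1 -208.8   11.9] [ 339.9 -175.5   99.6]
pink side [283.6 257.5] [599.5  28.4  76. ] [584.4 -18.5  27.5] [618.4  46.1 100.5]
```

```bash
cat >> h.py <<'E'
def quat(d):
    y=np.array([d[0],d[1],0.]);y/=np.linalg.norm(y);z=np.array([0,0,-1.]);x=np.cross(y,z)
    return R.from_matrix(np.stack([x,y,z],1)).as_quat()
E
python3 - <<'E'
from h import *
from rig import ctrl, claw, kin, viewer, job
np.set_printoptions(precision=3,suppress=True)
for s in(1,-1):
    for t in(1,-1):
        print(s,t)
        for p,d in(((446,-140,250),s*np.array([.96,.28])),((446,-140,97),s*np.array([.96,.28])),((520,114,250),t*np.array([.26,.965])),((520,114,170),t*np.array([.26,.965])),((571,285,170),t*np.array([.26,.965]))):
            q=kin.inverse_kinematics(np.array(p,float),quat(d));print(p,q)
E
```

```text
1 1
(446, -140, 250) [-0.556  0.188  1.666 -0.     1.287 -0.839]
(446, -140, 97) [-0.556  0.386  1.854 -0.     0.902 -0.839]
(520, 114, 250) [-0.004  0.331  1.48  -0.     1.33  -1.312]
(520, 114, 170) [-0.004  0.408  1.591 -0.     1.143 -1.312]
(571, 285, 170) [ 0.28   0.629  1.235 -0.     1.277 -1.028]
1 -1
(446, -140, 250) [-0.556  0.188  1.666 -0.     1.287 -0.839]
(446, -140, 97) [-0.556  0.386  1.854 -0.     0.902 -0.839]
(520, 114, 250) [-0.004  0.331  1.48  -0.     1.33   1.83 ]
(520, 114, 170) [-0.004  0.408  1.591 -0.     1.143  1.83 ]
(571, 285, 170) [ 0.28   0.629  1.235 -0.     1.277  2.114]
-1 1
(446, -140, 250) [-0.556  0.188  1.666 -0.     1.287  2.302]
(446, -140, 97) [-0.556  0.386  1.854 -0.     0.902  2.302]
(520, 114, 250) [-0.004  0.331  1.48  -0.     1.33  -1.312]
(520, 114, 170) [-0.004  0.408  1.591 -0.     1.143 -1.312]
(571, 285, 170) [ 0.28   0.629  1.235 -0.     1.277 -1.028]
-1 -1
(446, -140, 250) [-0.556  0.188  1.666 -0.     1.287  2.302]
(446, -140, 97) [-0.556  0.386  1.854 -0.     0.902  2.302]
(520, 114, 250) [-0.004  0.331  1.48  -0.     1.33   1.83 ]
(520, 114, 170) [-0.004  0.408  1.591 -0.     1.143  1.83 ]
(571, 285, 170) [ 0.28   0.629  1.235 -0.     1.277  2.114]
```

```bash
python3 - <<'E'
from h import *
from rig import ctrl, claw, kin, viewer, job
np.set_printoptions(precision=2,suppress=True)
def snap(n):
    p=np.array(ctrl.read_tcp_pos());q=np.array(ctrl.read_eef_rot())
    c=viewer.camera("wrist");M=R.from_quat(q).as_matrix();H=c.pop("hand_eye")
    c["eye"]=p+M@H[:3,3];c["rotation"]=R.from_matrix(M@H[:3,:3]).as_quat()
    cv2.imwrite(f"pics/{n}.png",c["color"][:,:,::-1]);np.savez(n+".npz",**c);print(n,p,c["eye"],ctrl.read_time_s());print(H,c["mtx"])
ctrl.move_pose(np.array([540.,190,330]),quat((.26,.965)));snap("w_rack")
ctrl.move_pose(np.array([446.,-140,260]),quat((.96,.28)));snap("w_wheel")
a=viewer.camera("scene");cv2.imwrite("pics/scene1.png",a["color"][:,:,::-1])
E
```

```text
w_rack [540.22 189.29 329.88] [461.82 210.83 462.22] 2.7417
[[   0.     -0.95   -0.31   81.33]
 [   1.      0.      0.      0.27]
 [  -0.     -0.31    0.95 -132.32]
 [   0.      0.      0.      1.  ]] [[375.78   0.   317.45]
 [  0.   375.78 234.86]
 [  0.     0.     1.  ]]
w_wheel [ 446.45 -139.51  260.3 ] [423.23 -61.52 392.59] 4.1083
[[   0.     -0.95   -0.31   81.33]
 [   1.      0.     -0.     -0.26]
 [   0.     -0.31    0.95 -132.32]
 [   0.      0.      0.      1.  ]] [[375.78   0.   317.45]
 [  0.   375.78 234.86]
 [  0.     0.     1.  ]]
```

View pics/w_rack.png

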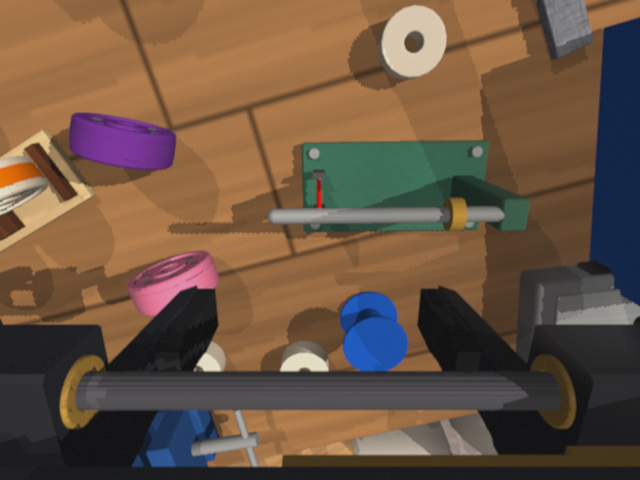

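View pics/w_wheel.png

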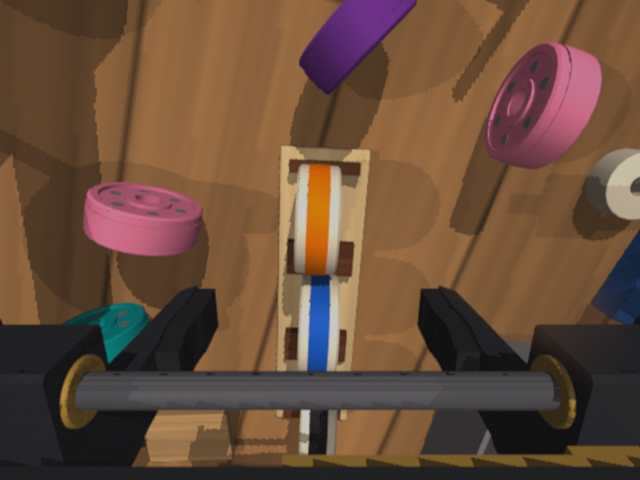

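The rack view shows the peg from its tip at (270,216) to the collar face at (449,214), with the keeper at (319,190). In the wheel view the orange wheel spans columns 295–341 and rows 163–275, with blue and black in line below it and both faces clear.

```bash
python3 - <<'E'
from h import *
np.set_printoptions(precision=2,suppress=True)
c=load("w_rack.npz");P=cloud(c)
hs=cv2.cvtColor(c["color"],cv2.COLOR_RGB2HSV)
g=(hs[...,1]<60)&(hs[...,2]>70)&(P[...,2]>115)&(P[...,2]<160)
k,l,s,ce=cv2.connectedComponentsWithStats(g.astype(np.uint8))
i=max((i for i in range(1,k)),key=lambda i:s[i,4] if 180<ce[i][1]<250 else 0);print("peg blob",s[i],ce[i])
m=l==i;pts=[]
for u in range(s[i,0]+8,445,4):
    v=np.where(m[:,u])[0]; pts.append((u,(v.min()+v.max())/2,v.max()-v.min()+1))
pts=np.array(pts);print(pts[::8])
ln=np.polyfit(pts[:,0],pts[:,1],1);print("line",ln)
q=np.array([onz(c,u,np.polyval(ln,u),135) for u in(s[i,0],300,400,449)]);print(q,"top z med",np.nanmedian(P[m][:,2]))
d=q[3]-q[0];print("len tip..449",np.linalg.norm(d),"dir",d/np.linalg.norm(d))
br=mask(c,15,30,110,80)&(P[...,2]>110)&(P[...,2]<165)
v,u=np.where(br);k2=(u>430)&(u<480);print("brass u",u[k2].min(),u[k2].max(),v[k2].min(),v[k2].max())
# side-view check in rack: green base long edges via minAreaRect
gm=mask(c,60,85,80,20)&(abs(P[...,2]-12)<6)
vv=P[gm];r=cv2.minAreaRect(vv[:,:2].astype(np.float32));print("base",r)
# cloud-based peg axis
A=P[m];A=A[A[:,2]>135];mu=A.mean(0);w=np.linalg.svd((A-mu)[:,:2],full_matrices=False)[2][0];print("cloud",mu,w,A[:,2].max())
c=load("w_wheel.npz");P=cloud(c)
for nm,mm in(("orange",mask(c,5,20,170,120)),("blue",mask(c,105,125,150,60))):
    mm=mm&(P[...,2]>60)&(P[...,2]<125);kk,ll,ss,_=cv2.connectedComponentsWithStats(mm.astype(np.uint8));j=1+ss[1:,4].argmax();mm=ll==j
    A=P[mm];print(nm,ss[j],A.mean(0),A[:,2].max())
    rows=np.arange(ss[j,1]+3,ss[j,1]+ss[j,3]-3);C=np.array([np.nanmean(P[r][mm[r]],0) for r in rows])
    w=np.linalg.svd((C-C.mean(0))[:,:2],full_matrices=False)[2][0];print(" ridge dir",w)
    A=A[np.isfinite(A[:,2])]
    # circle fit along w
    t=A[:,:2]@w;B=np.c_[2*t,2*A[:,2],np.ones(len(t))];x=np.linalg.lstsq(B,t**2+A[:,2]**2,rcond=None)[0]
    n=np.array([-w[1],w[0]]);cc=w*x[0]+n*np.mean(A[:,:2]@n);print(" centre",cc,"z",x[1],"r",np.sqrt(x[2]+x[0]**2+x[1]**2))
# whole wheel silhouette
hs=cv2.cvtColor(c["color"],cv2.COLOR_RGB2HSV)
wm=(P[...,2]>95)&(P[...,2]<125)
for r in(175,190,205,220,235,250,265):
    u=np.where(wm[r])[0];u=u[(u>280)&(u<360)]
    if len(u):print(r,u.min(),u.max(),P[r,u.min()],P[r,u.max()])
E
```

```text
peg blob [ 267  207  183   17 2727] [358.5  214.91]
[[275.  216.   15. ]
 [307.  215.5  16. ]
 [339.  215.   15. ]
 [371.  214.5  16. ]
 [403.  214.   15. ]
 [435.  214.   15. ]]
line [ -0.01 219.06]
[[535.41 144.27 135.  ]
 [542.83 173.06 135.  ]
 [565.3  260.22 135.  ]
 [576.3  302.89 135.  ]] top z med 140.991293272713
len tip..449 163.7984549327492 dir [0.25 0.97 0.  ]
brass u 446 466 198 230
base ((569.0852661132812, 276.7326965332031), (217.08079528808594, 107.84394836425781), 75.60185241699219)
cloud [554.4  223.76 140.63] [-0.25 -0.97] 144.50072841830706
orange [ 305  164   25  108 2232] [ 445.64 -137.84  101.69] 112.80159494772982
 ridge dir [ 0.24 -0.97]
 centre [ 448.71 -150.41] z 61.629557676766666 r 49.66593630508733
blue [ 308  277   21   94 1702] [ 474.6  -232.9    98.85] 112.79795354166322
 ridge dir [ 0.24 -0.97]
 centre [ 479.77 -253.77] z 61.547069732907744 r 49.47660010393562
190 298 339 [ 424.82 -121.87   97.96] [ 456.19 -112.92   96.6 ]
205 296 340 [ 426.46 -132.56  104.13] [ 459.87 -123.13  102.57]
220 295 340 [ 428.89 -143.78  106.99] [ 463.06 -133.96  106.19]
235 295 339 [ 432.11 -155.09  109.11] [ 465.77 -145.58  107.96]
250 294 338 [ 434.77 -168.27  107.18] [ 469.01 -158.38  106.72]
265 294 336 [ 438.84 -185.78   95.54] [ 472.62 -174.28   99.14]
```

Checks agree: wheel radius 49.6 and centre height 61.6 (given 50 and 61), stall spacing 108.0, and peg length 163.8 (given 162). The peg's top height and the base plate also put the root at about (575.4,301.2). Now I'll grasp.

```bash
cat >> h.py <<'E'
D=np.array([.2495,.9684]);ROOT=np.array([575.4,301.2]);AX=np.array([.957,.288]);WH=np.array([448.8,-150.2])
def rk(x,z): return np.array([*(ROOT+x*D),z])
E
python3 - <<'E'
from h import *
from rig import ctrl, claw, kin, viewer, job
np.set_printoptions(precision=2,suppress=True)
def snap(n):
    cv2.imwrite(f"pics/{n}.png",viewer.camera(n.split("_")[0])["color"][:,:,::-1])
claw.command_gripper(1.0)
ctrl.move_pose(np.array([*WH,160.]),quat(AX))
print(ctrl.servo_line(np.array([*WH,94.]),feed=100,f_stop=15),ctrl.read_tcp_pos())
claw.command_gripper(0.0,40);print("w mm",88*ctrl.read_gripper_width(),ctrl.read_force())
print(ctrl.servo_line(np.array([*WH,250.]),feed=120),ctrl.read_force())
print("w mm",88*ctrl.read_gripper_width())
ctrl.move_pose(rk(-207,250.),quat(D))
ctrl.servo_line(rk(-207,168.),feed=100);print(ctrl.read_tcp_pos(),rk(-207,168),88*ctrl.read_gripper_width(),ctrl.read_force(),ctrl.read_time_s())
for n in("scene","side","wrist"):snap(n+"_pre")
for n,b in(("scene",(250,180,430,400)),("side",(220,160,420,400))):
    im=cv2.imread(f"pics/{n}_pre.png")[b[1]:b[3],b[0]:b[2]];cv2.imwrite(f"pics/{n}_prez.png",cv2.resize(im,None,fx=2.5,fy=2.5,interpolation=cv2.INTER_CUBIC))
E
```

```text
False [ 449.24 -150.46   94.78]
w mm 35.90890904541562 [ 0.67 -0.28  0.43]
False [-0.04  0.51 -2.45]
w mm 35.626580476884214
[524.09 100.63 168.62] [523.75 100.74 168.  ] 35.91194226166367 [-0.23 -0.14 -1.44] 9.9417
```

View pics/side_prez.png

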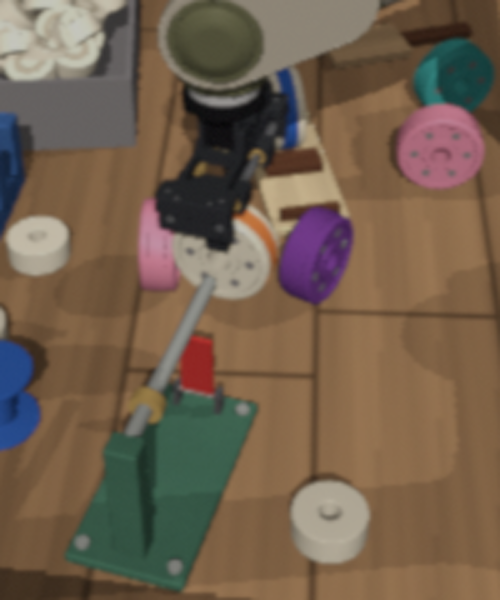

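View pics/wrist_pre.png

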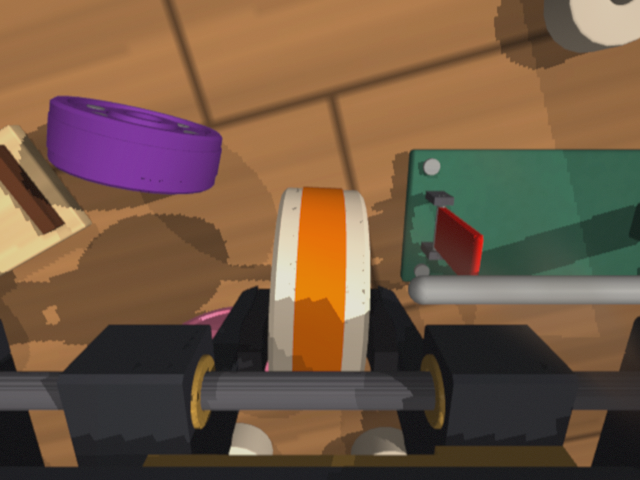

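View pics/scene_prez.png

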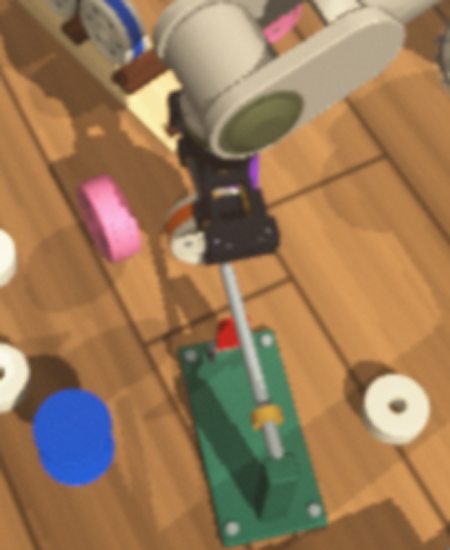

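The wheel is held squarely across its faces, with its band at columns 297–347 and the peg tip at (411,290) in the wrist view. Before threading I'll compare the held wheel's centre with the peg axis in this view.

```bash
python3 - <<'E'
from h import *
from rig import ctrl, claw, kin, viewer, job
np.set_printoptions(precision=2,suppress=True)
p=np.array(ctrl.read_tcp_pos());M=R.from_quat(ctrl.read_eef_rot()).as_matrix()
c=viewer.camera("wrist");H=c.pop("hand_eye");c["eye"]=p+M@H[:3,3];c["rotation"]=R.from_matrix(M@H[:3,:3]).as_quat();P=cloud(c)
print("tool y",M[:,1],"z",M[:,2])
N=np.array([D[1],-D[0]])
L=lambda q:(q[:2]-ROOT)@N; S=lambda q:(q[:2]-ROOT)@D
hs=cv2.cvtColor(c["color"],cv2.COLOR_RGB2HSV)
g=(hs[...,1]<60)&(P[...,2]>115)&(P[...,2]<150);g[:,:400]=0;g[:260]=0;g[320:]=0
u0=np.where(g.any(0))[0].min();print("tip u",u0)
for u in(430,480,530,580,630):
    v=np.where(g[:,u])[0];q=onz(c,u,(v.min()+v.max())/2,135);print(u,v.min(),v.max(),"lat",L(q),"s",S(q),"ztop",np.nanpercentile(P[v,u,2],90))
q=onz(c,u0,291,135);print("tip s",S(q))
m=mask(c,5,20,150,60)&(P[...,2]>90)&(P[...,2]<200);m[:,:270]=0;m[:,380:]=0
A=P[m];t=(A[:,:2]-ROOT)@N;B=np.c_[2*t,2*A[:,2],np.ones(len(t))];x=np.linalg.lstsq(B,t**2+A[:,2]**2,rcond=None)[0]
print("wheel lat",x[0],"z",x[1],"r",np.sqrt(x[2]+x[0]**2+x[1]**2),"s",np.mean((A[:,:2]-ROOT)@D),"tcp lat",L(p),"s",S(p),len(A),A[:,2].min(),A[:,2].max())
E
```

```text
tool y [0.25 0.97 0.  ] z [ 0. -0. -1.]
tip u 409
430 275 303 lat 0.6170573392948315 s -151.53815995594317 ztop 142.2514392802046
480 275 303 lat 0.6227932408383766 s -127.15210512299896 ztop 142.14126002590024
530 275 303 lat 0.6285319638991831 s -102.7540546731767 ztop 142.75130716521136
580 275 303 lat 0.6342735105598312 s -78.34399975324696 ztop 142.34898180299092
630 276 303 lat 0.9093771948263005 s -53.85216752600241 ztop 142.5056895642504
tip s -161.69460422492105
wheel lat 0.6491046108311576 z 136.54226441512873 r 49.31077919757487 s -205.53285135590437 tcp lat 0.22861937921032327 s -206.95050893677015 8778 123.94737363183344 188.08391906959173
```

The wheel's lateral offset is 0.65 against the peg's 0.6, its height is 136 against 135, and the tip is at s = -161.7 (given -162). The alignment is good, so I'll thread it on.

```bash
python3 - <<'E'
from h import *
from rig import ctrl, claw, kin, viewer, job
np.set_printoptions(precision=2,suppress=True)
z=167.5
for s,f in((-130,70),(-28,60)):
    st=ctrl.servo_line(rk(s,z),feed=f,f_stop=20);p=np.array(ctrl.read_tcp_pos())
    print(s,st,p,"s",(p[:2]-ROOT)@D,ctrl.read_force(),88*ctrl.read_gripper_width(),ctrl.read_time_s())
    if st:break
for n,b in(("scene",(250,180,430,400)),("side",(220,200,400,400)),("wrist",(0,0,640,480))):
    im=viewer.camera(n)["color"][:,:,::-1];cv2.imwrite(f"pics/{n}_in.png",im)
    im=im[b[1]:b[3],b[0]:b[2]]
    if n!="wrist":im=cv2.resize(im,None,fx=2.5,fy=2.5,interpolation=cv2.INTER_CUBIC)
    cv2.imwrite(f"pics/{n}_inz.png",im)
E
```

```text
-130 False [542.9  174.96 167.46] s -130.3572124071896 [-0.7  -0.35 -3.18] 36.116245729889364 11.3917
-28 False [568.42 273.85 167.55] s -28.226258558620444 [-0.55 -0.34 -2.52] 35.88164630167348 13.2417
```

View pics/side_inz.png

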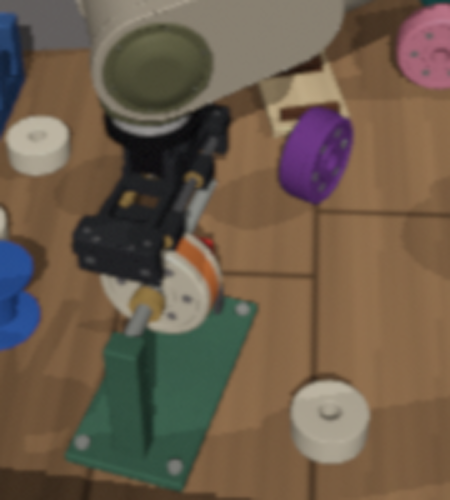

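View pics/wrist_inz.png

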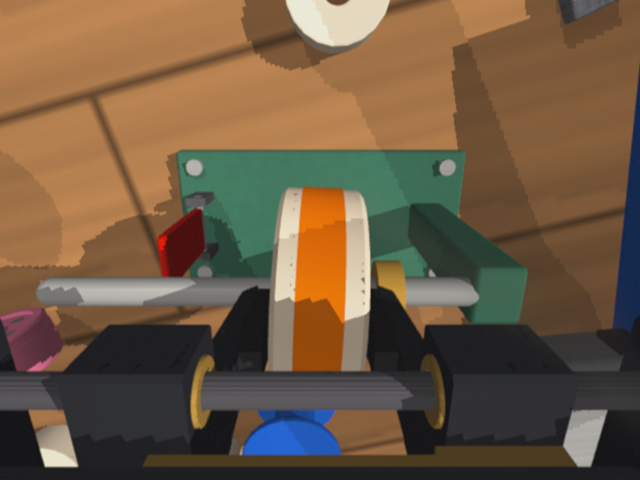

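The keeper stands upright behind the wheel: its top edge is at (160–203, 210–240) in the wrist view, and the wheel spans columns 270–370, just short of the collar. I'll release and retreat.

```bash
python3 - <<'E'
from h import *
from rig import ctrl, claw, kin, viewer, job
np.set_printoptions(precision=2,suppress=True)
ctrl.servo_line(rk(-28,165.5),feed=20,f_stop=8);print(ctrl.read_force())
claw.command_gripper(0.62);print(88*ctrl.read_gripper_width())
ctrl.servo_line(rk(-28,300.),feed=120,f_stop=15);print(ctrl.read_tcp_pos(),ctrl.read_force())
p=np.array(ctrl.read_tcp_pos());M=R.from_quat(ctrl.read_eef_rot()).as_matrix()
w=viewer.camera("wrist");H=w.pop("hand_eye");w["eye"]=p+M@H[:3,3];w["rotation"]=R.from_matrix(M@H[:3,:3]).as_quat();P=cloud(w)
cv2.imwrite("pics/wrist_out.png",w["color"][:,:,::-1])
m=mask(w,5,20,150,60)&(P[...,2]>90)&(P[...,2]<200);A=P[m];N=np.array([D[1],-D[0]])
t=(A[:,:2]-ROOT)@N;B=np.c_[2*t,2*A[:,2],np.ones(len(t))];x=np.linalg.lstsq(B,t**2+A[:,2]**2,rcond=None)[0]
print("wheel s",np.mean((A[:,:2]-ROOT)@D),"lat",x[0],"z",x[1],len(A))
m=(mask(w,0,5,150,60)|mask(w,174,180,150,60))&(P[...,2]>20)&(P[...,2]<120);A=P[m];print("red",len(A),A[:,2].max(),"s of top", np.mean((A[A[:,2]>A[:,2].max()-8][:,:2]-ROOT)@D),"s bottom",np.mean((A[A[:,2]<A[:,2].min()+10][:,:2]-ROOT)@D))
ctrl.move_pose(np.array([480.,0,330]),quat(D))
print(ctrl.read_time_s())
for n,b in(("scene",(250,130,430,400)),("side",(220,160,420,400))):
    im=viewer.camera(n)["color"][:,:,::-1];cv2.imwrite(f"pics/{n}_out.png",im)
    cv2.imwrite(f"pics/{n}_outz.png",cv2.resize(im[b[1]:b[3],b[0]:b[2]],None,fx=2.2,fy=2.2,interpolation=cv2.INTER_CUBIC))
E
```

```text
[ 0.26 -0.39 -2.29]
54.66751095210743
[568.24 274.03 299.2 ] [-0.06 -0.02  0.14]
wheel s -22.159850794027733 lat -5.5214659730165145 z 151.83765378946953 3461
red 516 103.65953093892301 s of top -114.43732851588342 s bottom -112.68518195797252
16.55
```

View pics/wrist_out.png

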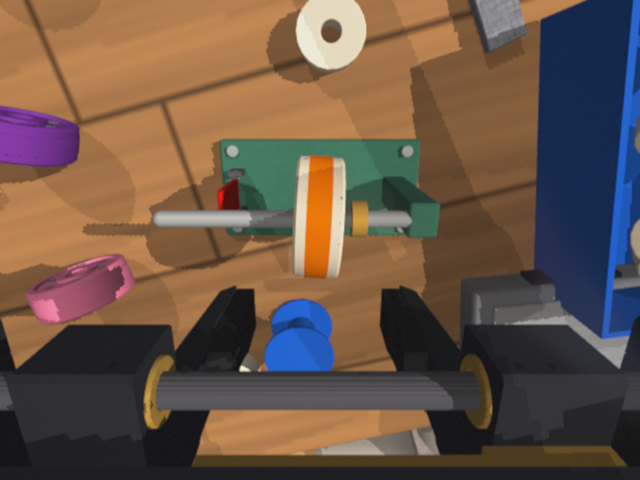

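View pics/side_outz.png

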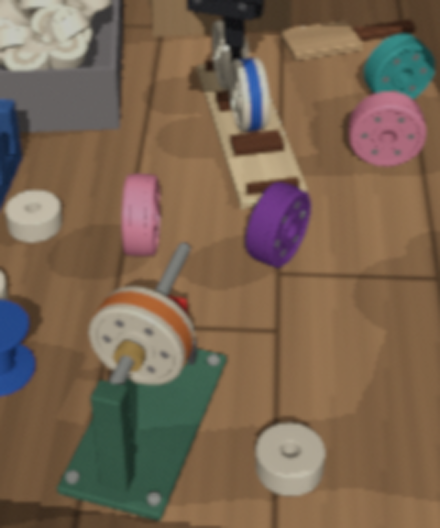

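View pics/scene_outz.png

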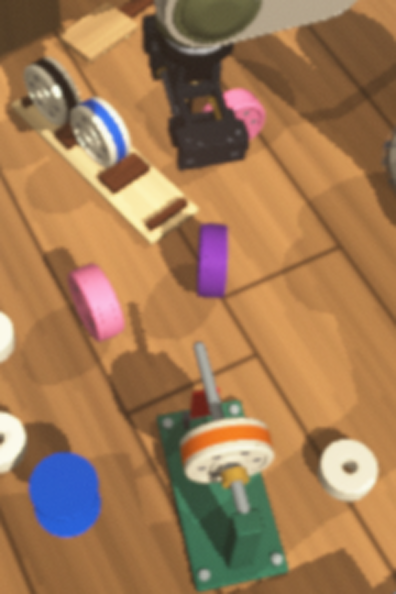

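The wheel hangs on the peg just short of the collar (wrist view: wheel columns 293–346, collar face 353). The keeper is upright at s = -114 with its top at 104, and nothing else has moved. The circle fit's z of 152 doesn't fit a wheel hanging at about 130. The mask probably included the brass collar, so I'll refit with the collar excluded and check that the wheel is still.

```bash
python3 - <<'E'
from h import *
from rig import ctrl, claw, kin, viewer, job
np.set_printoptions(precision=1,suppress=True)
N=np.array([D[1],-D[0]])
for k in range(2):
    for n in("scene","side"):
        w=viewer.camera(n);P=cloud(w)
        m=mask(w,5,16,150,60)&(P[...,2]>90)&(P[...,2]<200)
        S=(P[...,:2]-ROOT)@D;L=(P[...,:2]-ROOT)@N
        m&=(S<0)&(S>-60)&(abs(L)<60)
        t=L[m];z=P[m][:,2];B=np.c_[2*t,2*z,np.ones(len(t))];x=np.linalg.lstsq(B,t**2+z**2,rcond=None)[0]
        print(n,m.sum(),"s",np.median(S[m]),"lat",x[0],"z",x[1],"r",np.sqrt(x[2]+x[0]**2+x[1]**2),"ztop",np.percentile(z,98))
        if k: print("diff px",(cv2.absdiff(w["color"],last[n])[160:400,220:420].max(2)>25).sum())
        else: last=globals().setdefault("last",{});last[n]=w["color"]
    if k==0: ctrl.wait(0.7)
job.hand_in();print(ctrl.read_time_s())
E
```

```text
scene 264 s -28.606339543473418 lat 1.10970876039246 z 131.79380827721627 r 48.8977929113987 ztop 182.5316820261078
side 222 s -26.0762437627437 lat 0.12221167639213237 z 131.496884944922 r 49.04145207273819 ztop 181.84114545049286
scene 267 s -28.288372504291914 lat 0.9595509120936275 z 132.3401563822644 r 48.60731720830924 ztop 182.6212795705064
diff px 34
side 221 s -26.263552924374466 lat 0.2665226211038854 z 131.76041881402762 r 48.80574309975255 ztop 181.80064642989763
diff px 3
the job is handed in; nothing more can be done
the job is handed in; nothing more can be done
```

I took the orange wheel out of the cradle, threaded it onto the peg and pushed it past the red keeper. I then released it, backed the arm off to hover clear of everything, and handed the job in at about 17.5 s of the 43 s allowed.

**Wheel:** the last checks from the scene and side cameras put its centre 26–29 mm from the collar face, inside the 40 mm limit. It hangs at about 131 mm, as expected when it rests on the peg. It was still between two pictures 0.7 s apart.

**Keeper:** the flap measured upright behind the wheel, with its top 104 mm up at x ≈ -114 mm.

**Other objects:** the other wheels and bystanders looked unmoved in the pictures. I did not measure them.

**Disagreements:**
- An early hand-picked peg tip was about 13 mm off. The wrist view and the base plate outline agreed with each other, so I used those.
- One wrist-view circle fit gave a wheel height of 152 mm, probably because its colour mask included the brass collar. Refitting without the collar gave 131–132 mm in both fixed cameras.

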